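# Fetch the pencil tin from behind the front stock

## Task

A customer wants the flat pencil tin lying at the back of the display tray, behind the row of glue bottle, square ink bottle and spray can. First stand all three of those upright on the green cutting mat; then lay the tin flat inside the wooden order tray; then put the three back, each standing upright exactly where it stood before. Do not knock any of them over, and leave the other things on the counter alone.

Things in the scene. Friction and masses are not known exactly. Their poses are not given: they have to be found in the camera images.
- glue_bottle: Round white glue bottle with a small orange cone nozzle: 56 mm diameter (57 at the paper label), 120 mm tall, straight-sided up to 90 mm. Loose, stands upright, 0.16 kg. Origin: centre of its underside; z up along the bottle.
- ink_bottle: Square black ink bottle with paper labels and a round black cap: 54 x 54 mm, straight-sided up to 90 mm, 114 mm tall. Loose, stands upright, 0.22 kg. Origin: centre of its underside; x and y point square to its flat sides, z up.
- spray_can: Round white-and-aluminium spray can with a grey domed cap over its nozzle: 52 mm diameter (53 at the label), 118 mm tall, straight-sided up to 90 mm. Loose, stands upright, 0.18 kg. Origin: centre of its underside; z up.
- pencil_tin: Flat steel pencil tin with coloured pencils pictured on its lid: 50 mm wide (its x), 180 mm long (its y), 20 mm high, 0.2 kg, loose. Origin: centre of its underside. It lies on the display tray's floor, lengthwise to the tray's y, about 10 mm behind the row of three and 36 mm before the tray's back wall; no gripper fits until the row is cleared.
- display_tray: Fixed display tray, white floor, clear rim: 180 mm deep (its x; -x is the front, to the robot), 216 mm wide (its y). Origin: centre of its underside; floor 6 mm above. Walls 5 mm thick; tops above origin: front 18, sides 25, back 50 mm. The three front things stand in a row about 41 mm in front of its centre, at y about -66, 0, +66 mm in any order; the tin lies about 25 mm behind its centre.
- cutting_mat: Fixed green cutting mat with a pale grid, 150 mm (its x) by 220 mm (its y), 3 mm thick. The side area for the three front things. Origin: centre of its underside.
- order_tray: Fixed shallow open wooden tray, outside 132 mm (its x) by 216 mm (its y) by 20 mm high, walls and floor 6 mm thick, so inside 120 x 204 mm. The tin goes flat on its floor, lengthwise to the tray's y. Origin: centre of its underside.
- stapler: Black desk stapler, 140 x 38 x 60 mm. Loose bystander, leave alone. Origin: centre of its underside.
- tape_dispenser: Grey desk tape dispenser with a roll of tape, 130 x 52 x 84 mm. Loose bystander, leave alone. Origin: centre of its underside.
- pencil_pot: White ceramic pot of pencils, 76 mm diameter, 95 mm high, 150 mm over the pencils. Loose bystander, leave alone. Origin: centre of its underside.
Mind the look-alikes: they are no part of the job. What is shaped like the ink_bottle but blue or purple is not meant.

How it is judged:
On the way, in this order (a step that is already met when the one before it is completed fails the run):
1. glue bottle, ink bottle and spray can all stand upright on the cutting mat, released (x of glue_bottle in the frame of cutting_mat between -0.075 and 0.075 m and y of glue_bottle in the frame of cutting_mat between -0.11 and 0.11 m and z of glue_bottle in the frame of cutting_mat between 0 and 0.009 m and angle between each of glue_bottle, ink_bottle, spray_can's own z axis and vertical below 0.1 rad and contact force between the fingers and glue_bottle below 0.3 N and linear speed of each of glue_bottle, ink_bottle, spray_can below 0.02 m/s and angular speed of each of glue_bottle, ink_bottle, spray_can below 0.3 rad/s and x of ink_bottle in the frame of cutting_mat between -0.075 and 0.075 m and y of ink_bottle in the frame of cutting_mat between -0.11 and 0.11 m and z of ink_bottle in the frame of cutting_mat between 0 and 0.009 m and contact force between the fingers and ink_bottle below 0.3 N and x of spray_can in the frame of cutting_mat between -0.075 and 0.075 m and y of spray_can in the frame of cutting_mat between -0.11 and 0.11 m and z of spray_can in the frame of cutting_mat between 0 and 0.009 m and contact force between the fingers and spray_can below 0.3 N), for 0.2 s.
2. the pencil tin lies flat inside the order tray, released (x of pencil_tin in the frame of order_tray between -0.045 and 0.045 m and y of pencil_tin in the frame of order_tray between -0.022 and 0.022 m and z of pencil_tin in the frame of order_tray between 0 and 0.01 m and angle between pencil_tin's own z axis and vertical below 0.06 rad and contact force between the fingers and pencil_tin below 0.3 N and linear speed of pencil_tin below 0.02 m/s and angular speed of pencil_tin below 0.3 rad/s), for 0.2 s.
At the end, for the whole second after the job is handed in: Glue bottle, ink bottle and spray can each stand upright (within 0.1 rad) within 15 mm of where they stood at the start, the pencil tin lies flat (within 0.06 rad) on the floor of the order tray inside its walls, and all are released and at rest (all of step 2 and distance of each of glue_bottle, ink_bottle, spray_can from where it was at the start of the episode below 0.015 m and angle between each of glue_bottle, ink_bottle, spray_can's own z axis and vertical below 0.1 rad and contact force between the fingers and glue_bottle below 0.3 N and linear speed of each of glue_bottle, ink_bottle, spray_can below 0.02 m/s and angular speed of each of glue_bottle, ink_bottle, spray_can below 0.3 rad/s and contact force between the fingers and ink_bottle below 0.3 N and contact force between the fingers and spray_can below 0.3 N); the robot touches nothing.
It fails at once if the glue bottle, ink bottle or spray can is knocked over (tilted more than 0.6 rad) (angle between any of glue_bottle, ink_bottle, spray_can's own z axis and vertical above 0.6 rad).
It fails at once if the stapler, tape dispenser or pencil pot is moved by more than 30 mm (distance of any of stapler, tape_dispenser, pencil_pot from where it was at the start of the episode above 0.03 m).
It also fails if it takes over 141 s, if anything falls off the work surface, if the arm or the gripper's body presses on something with over 40 N, if the wrist force passes 120 N, or if a joint passes its speed limit or range.

## Robot

A 6-joint arm with a two-finger parallel gripper is mounted at the origin on the work surface. World frame = base frame: x ahead of the robot, y to its left, z up, the work surface at z = 0. Lengths are in m, angles in rad, forces in N, time in s.
With the tool pointing down it reaches from about 0.35 to 0.85 m from the base axis. Payload 8.1 kg.
Tool frame: the origin (TCP) lies at the very end of the fingers, on their centre line; the grasp point (between the pads) lies 19 mm behind it; z points along the fingers, y is the line along which they close (so a half turn about z gives the same grasp; the last joint's range is limited). The gripper opens to 93 mm and grips with 3 to 60 N. Pads are 15 mm wide; open, the fingers measure 128 mm over their backs; the gripper's body (75 mm by 188 mm) begins 65 mm behind the grasp point.
Start: joints at [-1.261, 0.13, 1.488, -0, 1.523, -0.085], TCP at [0.231, -0.554, 0.219] pointing down, gripper open.
Joint ranges: [-2.96, 2.96], [-0.89, 2.26], [0.02, 2.5], [-1.34, 4.48], [0, 2.73], [-2.66, 2.66]. Speed limits (rad/s): [2.39, 2.39, 2.79, 3.14, 3.14, 3.14].

## Interface

Orientations are given as a rotation vector (axis times angle).
In Python, from plant import monitor, eyes, ticket gives the robot as it stands.
- The arm moves only by the tool arm_command, never from a script. Its argument "deltas" is a list that holds one entry, the list of rows, each a list of 6 numbers: the shift along the world's x, y, z in cm, then the turn, a rotation vector about the world's x, y, z in degrees. In form: [[[tx, ty, tz, rx, ry, rz], ...]]. A call has 1 to 12 rows; each row shifts and turns the commanded pose from where the row before left it; what a row does not reach is not made up. A row lasts 1/12 s, in which the tool goes at most 41.7 mm and 7.16 degrees, less where a joint would pass 70% of its speed; a pose out of reach is approached as far as the arm can. A call is refused whole if a number of a shift passes 4.17 or a number of a turn 7.16, either way. A call with a gripper value outside its range is refused whole. "gripper" is the opening, from -1 (shut) to 1 (fully open), set as the call begins (left out, the last holds). The fingers move at their own pace and stop on an object; "squeeze" is the grip in N (left out, the last holds). Time passes only in rows, so rows that do not move let the fingers close. It gives the time, the measured TCP pose, the force, the opening and the grip force at its end, in the units of the state.
- monitor.read_state(): the state, without advancing time (a new reading comes with each control period).
- eyes.read_camera(name): name is "scene" or "top" or "wrist"; returns the picture (420x560x3 uint8, blue, green, red); there is no depth.
- eyes.camera_model(name): a dict with "fx", "fy", "cx", "cy" (pixels), "k1" (the pictures are not rectified: a ray, as slopes to the right and down, at radius r is drawn at 1 + k1 r^2 times it, then the intrinsics apply), "rvec" (rotation vector, rad) and "tvec" (3), from world to camera coordinates, as OpenCV has them. Camera axes: x right, y down, z forward; pixel columns grow to the right and rows downward; lengths in m; the calibration is good to about 2 mm. A picture is of the moment at which its call begins: read the wrist's pose just before it. camera_model takes no time and is no camera call; for the wrist camera it gives the pose at the moment of the call.
- ticket.close_job(): hands the job in; it is judged then, once.
The state is a dict: "t": time; "q": joint angles; "dq": joint speeds; "joint_torque": joint torques, N m; "tool_pos": TCP position; "orientation": TCP orientation; "force": force on the tool from outside, world axes, zero at the start; "wrist_torque": the same for the moment, N m; "opening": finger opening in m; "gripper_force": force on a finger pad.
Only numpy, scipy, OpenCV 4.12 (cv2) and the standard library are available. Lean on these libraries where they do the work, as an engineer would, in place of code of your own. Each camera call takes 0.05 s, during which the arm holds its last target. There are 200 camera calls.

## Working session

There is one attempt and no reset: what is moved stays moved. The work goes in short steps, Python scripts to look and compute and a tool call to move; the robot and the scene stay as the last step left them, time stands still between calls to the robot, and variables do not carry over. Pictures are saved under pics/ and viewed, at most 14 in all, crops included, and the job is handed in when it is done.

Besides the shell and the picture viewer there is one more tool, called after "Emit:" by a JSON object that holds its "fn" and its "kwargs". arm_command: Moves the arm, as the interface text tells. Its arguments: {"type":"object","properties":{"deltas":{"type":"array"},"gripper":{"type":"number"},"squeeze":{"type":"number"}},"required":["deltas"]}

```bash
ls; mkdir -p pics
python3 - <<'E'
from plant import monitor, eyes
import cv2
for n in ("top","scene"):
    cv2.imwrite(f"pics/{n}0.png",eyes.read_camera(n)); print(n,eyes.camera_model(n))
print(monitor.read_state())
E
```

```text
pics
top {'fx': 449.07000328410567, 'fy': 449.07000328410567, 'cx': 278.4364041786784, 'cy': 213.12755380869277, 'k1': 0.03641979912478884, 'rvec': array([ 2.1106028 , -2.14292326,  0.21135884]), 'tvec': array([-0.01817609,  0.51221533,  0.99661652])}
scene {'fx': 434.3933630081655, 'fy': 434.3933630081655, 'cx': 281.82112471863377, 'cy': 211.20582655624952, 'k1': 0.020212593039520485, 'rvec': array([ 1.74176904,  1.94325546, -0.68750225]), 'tvec': array([ 0.06928296, -0.37346281,  1.52855632])}
{'t': 0.1, 'q': array([-1.26140084e+00,  1.31109940e-01,  1.48916400e+00,  1.99060947e-05,
        1.52302490e+00, -8.54147834e-02]), 'dq': array([-0.00048246, -0.00208871, -0.00176061,  0.00036199, -0.00028842,
        0.00120461]), 'joint_torque': array([-1.06650680e-04, -5.61342502e+01, -4.93096554e+01,  7.69982021e-02,
        2.91261863e-02, -5.93483628e-05]), 'tool_pos': array([ 0.23063952, -0.55333406,  0.21768135]), 'orientation': array([-3.07891469e+00, -6.15812043e-01,  2.68333794e-04]), 'force': array([-0.10166986, -0.21861882, -0.07880076]), 'wrist_torque': array([-0.04143719, -0.03834123, -0.0113603 ]), 'gripper_force': 0.0, 'opening': 0.09284172994744344}
```

View pics/top0.png

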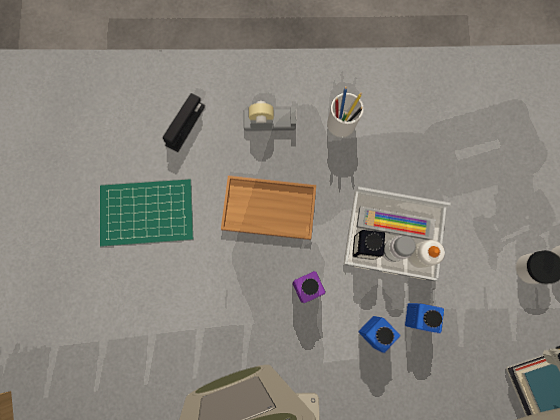

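View pics/scene0.png

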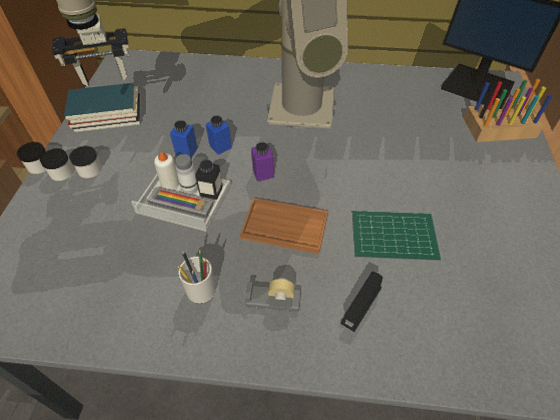

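The top view shows the mat at (147,212), order tray at (269,208) and display tray at (397,234). In its front row from left to right are ink (373,242), spray (404,247) and glue (433,252). Blue and purple look-alikes stand in front. I'll zoom in to measure.

```bash
cat > h.py <<'E'
import numpy as np, cv2
from plant import monitor, eyes
def _cam(m):
    return cv2.Rodrigues(m["rvec"])[0], np.array(m["tvec"]).ravel()
def ray(m,u,v):
    x=(u-m["cx"])/m["fx"]; y=(v-m["cy"])/m["fy"]; a,b=x,y
    for _ in range(20):
        s=1+m["k1"]*(a*a+b*b); a,b=x/s,y/s
    R,t=_cam(m); return -R.T@t, R.T@np.array([a,b,1.])
def pix2w(m,u,v,z):
    o,d=ray(m,u,v); return o+d*(z-o[2])/d[2]
def w2pix(m,p):
    R,t=_cam(m); c=R@np.asarray(p,float)+t; a,b=c[0]/c[2],c[1]/c[2]; s=1+m["k1"]*(a*a+b*b)
    return np.array([m["fx"]*a*s+m["cx"],m["fy"]*b*s+m["cy"]])
E
python3 - <<'E'
from h import *
im=cv2.imread("pics/top0.png")
cv2.imwrite("pics/topz.png",cv2.resize(im[180:290,335:465],None,fx=5,fy=5,interpolation=cv2.INTER_CUBIC))
m=eyes.camera_model("top")
for n,z,ps in [("mat",.003,[(100,186),(191,180),(193,239),(101,246)]),("order",.02,[(230,177),(316,184),(312,240),(221,236)]),("disp",.025,[(360,189),(449,204),(438,278),(346,264)]),("tops",.115,[(373,242),(404,247),(433,252)]),("lookalike caps",.114,[(310,287),(384,337),(432,318)])]:
    P=np.array([pix2w(m,*p,z)[:2] for p in ps]); print(n,P.round(3).tolist(),P.mean(0).round(4))
E
```

```text
mat [[0.594, 0.407], [0.607, 0.187], [0.46, 0.179], [0.447, 0.396]] [0.527  0.2925]
order [[0.608, 0.09], [0.588, -0.118], [0.451, -0.105], [0.464, 0.11]] [ 0.5279 -0.0057]
disp [[0.573, -0.223], [0.533, -0.433], [0.358, -0.393], [0.393, -0.182]] [ 0.4643 -0.3078]
tops [[0.433, -0.228], [0.421, -0.293], [0.41, -0.354]] [ 0.4214 -0.2917]
lookalike caps [[0.34, -0.089], [0.236, -0.239], [0.273, -0.341]] [ 0.2828 -0.2231]
```

View pics/topz.png

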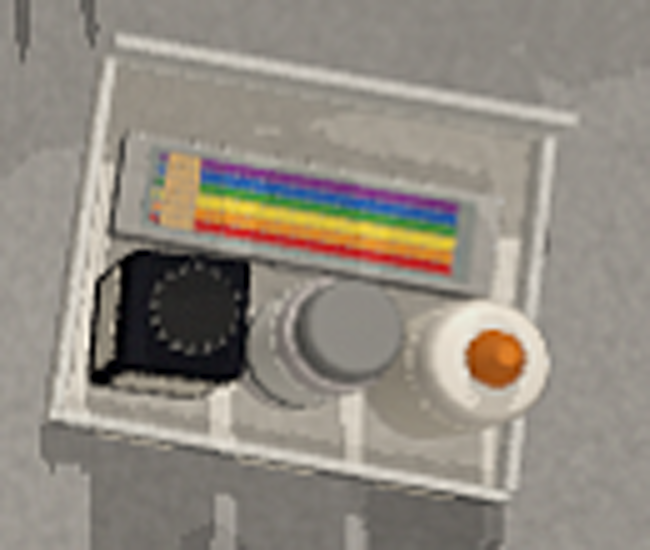

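Emit:
{"fn": "arm_command", "kwargs": {"deltas": [[[0, 0, 4, 0, 0, 0], [2.4, 3.2, 1.2, 0, 0, 7.1], [2.4, 3.2, 1.2, 0, 0, 7.1], [2.4, 3.2, 1.2, 0, 0, 7.1], [2.4, 3.2, 1.2, 0, 0, 7.1], [2.4, 3.2, 1.2, 0, 0, 7.1], [2.4, 3.2, 1.2, 0, 0, 7.1], [2.4, 3.2, 1.2, 0, 0, 7.1], [2.2, 3.0, 1.2, 0, 0, 7.1], [0, 0, 0, 0, 0, 0]]]}}

```text
t: 0.93
tool_pos: [0.4242, -0.2957, 0.3573]
orientation: [2.401, 2.021, 0.005]
force: [0.8, -1.0, 0.3]
opening: 0.0925
gripper_force: 0.0
```

Run:
```python
from h import *
from scipy.spatial.transform import Rotation as R
s=monitor.read_state(); m=eyes.camera_model("wrist"); im=eyes.read_camera("wrist")
cv2.imwrite("pics/w0.png",im); np.save("w0.npy",m,allow_pickle=True)
print(s["t"],s["tool_pos"],R.from_rotvec(s["orientation"]).as_matrix().round(4).tolist(),s["q"],m)
```

```text
0.9333 [ 0.42416035 -0.29574583  0.35725526] [[0.1704, 0.9854, 0.0043], [0.9854, -0.1704, -0.0004], [0.0003, 0.0043, -1.0]] [-0.70989812 -0.11260808  1.48290873  0.00255907  1.76773309 -0.53812765] {'fx': 354.6686589213574, 'fy': 354.6686589213574, 'cx': 280.2578012420531, 'cy': 214.071498481115, 'k1': 0.011293423285742652, 'rvec': array([-2.83298496,  0.2449696 ,  0.03088602]), 'tvec': array([-0.47067505, -0.28316099,  0.45813316])}
```

View pics/w0.png

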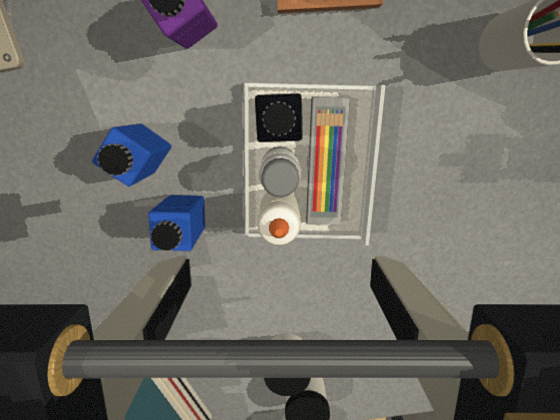

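The wrist view shows ink cap at (279,118), spray cap at (281,173), glue nozzle at (279,228), and the tin spanning about (308..349, 97..222). I'll zoom once for precision.

Run:
```python
from h import *
im=cv2.imread("pics/w0.png")
cv2.imwrite("pics/w0z.png",cv2.resize(im[78:248,235:395],None,fx=3.5,fy=3.5,interpolation=cv2.INTER_CUBIC))
```

```text
(no output)
```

View pics/w0z.png

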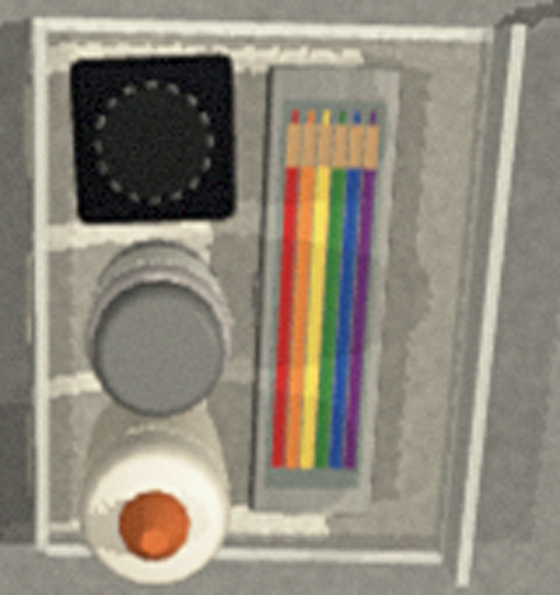

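Run:
```python
from h import *
w=np.load("w0.npy",allow_pickle=True).item(); t=eyes.camera_model("top")
W=lambda u,v:(235+u/3.5,78+v/3.5); T=lambda u,v:(335+u/5,180+v/5)
def tri(a,b):
    A=[];B=[]
    for m,p in((w,a),(t,b)):
        o,d=ray(m,*p); d/=np.linalg.norm(d); P=np.eye(3)-np.outer(d,d); A.append(P);B.append(P@o)
    A=np.vstack(A);B=np.hstack(B); x=np.linalg.lstsq(A,B,rcond=None)[0]; return x.round(4), np.linalg.norm(A@x-B).round(4)
print("cam",ray(w,280,214)[0],ray(t,280,214)[0])
for n,a,b,z in [("ink",(153,141),(197,308),.12),("spray",(160,347),(350,330),.118),("glue",(154,523),(496,358),.115)]:
    print(n,tri(W(*a),T(*b)),"w",pix2w(w,*W(*a),z)[:2].round(4),"t",pix2w(t,*T(*b),z)[:2].round(4))
P=lambda ps,z:np.array([pix2w(w,*W(*p),z)[:2] for p in ps])
ib=P([(72,62),(232,56),(234,214),(80,222)],.096); print("inkbody",ib.mean(0).round(4), ib.round(4).tolist())
tin=P([(273,68),(398,72),(367,512),(252,508)],.026); print("tin",tin.mean(0).round(4),tin.round(4).tolist(),[np.linalg.norm(tin[i]-tin[i-1]).round(4) for i in range(4)])
for n,ps,z in [("front",[(40,30),(43,548)],.018),("back",[(518,28),(463,583)],.05),("sideL",[(40,26),(488,35)],.025),("sideR",[(45,552),(440,557)],.025)]:
    q=P(ps,z); d=q[1]-q[0]; print(n,q.round(4).tolist(),np.degrees(np.arctan2(d[1],d[0])).round(2),np.linalg.norm(d).round(4))
```

```text
cam [ 0.43838466 -0.21398053  0.52309881] [ 0.3160924  -0.01445778  1.07508882]
ink (array([ 0.4347, -0.2288,  0.1191]), np.float64(0.0022)) w [ 0.4359 -0.2279] t [ 0.4333 -0.2295]
spray (array([ 0.4256, -0.2971,  0.1047]), np.float64(0.0023)) w [ 0.4269 -0.2931] t [ 0.4232 -0.2947]
glue (array([ 0.4128, -0.363 ,  0.0941]), np.float64(0.0017)) w [ 0.4141 -0.3546] t [ 0.4107 -0.3569]
inkbody [ 0.4363 -0.2285] [[0.4141, -0.1998], [0.4657, -0.2068], [0.4587, -0.2569], [0.4069, -0.2506]]
tin [ 0.4914 -0.3041] [[0.4849, -0.2126], [0.5316, -0.2222], [0.4984, -0.3959], [0.4508, -0.3857]] [np.float64(0.1765), np.float64(0.0476), np.float64(0.1768), np.float64(0.0487)]
front [[0.3998, -0.1837], [0.359, -0.391]] -101.12 0.2112
back [[0.5711, -0.2144], [0.5305, -0.4244]] -100.95 0.2139
sideL [[0.4006, -0.1827], [0.5668, -0.2149]] -10.96 0.1693
sideR [[0.3606, -0.3904], [0.5269, -0.4219]] -10.71 0.1692
```

Emit:
{"fn": "arm_command", "kwargs": {"deltas": [[[1.0, 1.7, -4, 0, 0, 0], [0.2, 1.5, -4, 0, 0, 0], [0, 1.5, -3, 0, 0, 0], [0, 1.5, -3, 0, 0, 0], [0, 0.5, -2, 0, 0, 0], [0, 0, 0, 0, 0, 0], [0, 0, 0, 0, 0, 0]]], "gripper": 1, "squeeze": 15}}

```text
t: 1.57
tool_pos: [0.4303, -0.235, 0.1968]
orientation: [-2.416, -2.003, 0.002]
force: [-0.1, 0.5, -0.2]
opening: 0.0926
gripper_force: 0.0
```

Emit:
{"fn": "arm_command", "kwargs": {"deltas": [[[0.3, 0.3, -3, 0, 0, 0], [0.2, 0.3, -3, 0, 0, 0], [0, 0, -3, 0, 0, 0], [0, 0, 0, 0, 0, 0], [0, 0, 0, 0, 0, 0], [0, 0, 0, 0, 0, 0]]]}}

```text
t: 2.07
tool_pos: [0.438, -0.2305, 0.111]
orientation: [2.415, 2.004, 0.001]
force: [0.3, -0.0, 0.7]
opening: 0.0929
gripper_force: 0.0
```

Emit:
{"fn": "arm_command", "kwargs": {"deltas": [[[0, 0, 0, 0, 0, 0]]]}}

```text
t: 2.15
tool_pos: [0.4384, -0.2305, 0.1114]
orientation: [2.414, 2.003, 0.002]
force: [0.2, -0.4, 0.9]
opening: 0.0929
gripper_force: 0.0
```

Emit:
{"fn": "arm_command", "kwargs": {"deltas": [[[0, 0, 0, 0, 0, 0]]]}}

```text
t: 2.23
tool_pos: [0.4382, -0.2302, 0.1108]
orientation: [2.414, 2.004, 0.002]
force: [0.0, -0.1, 0.0]
opening: 0.0932
gripper_force: 0.0
```

Emit:
{"fn": "arm_command", "kwargs": {"deltas": [[[0, 0, 0, 0, 0, 0]]]}}

```text
t: 2.32
tool_pos: [0.4377, -0.2297, 0.11]
orientation: [2.415, 2.005, 0.001]
force: [-0.0, -0.2, -0.6]
opening: 0.0931
gripper_force: 0.0
```

Emit:
{"fn": "arm_command", "kwargs": {"deltas": [[[-0.1, 0, -2.6, 0, 0, 0], [0, 0, -2.5, 0, 0, 0], [0, 0, 0, 0, 0, 0], [0, 0, 0, 0, 0, 0]]]}}

```text
t: 2.65
tool_pos: [0.4347, -0.2282, 0.0566]
orientation: [-2.415, -2.006, 0.001]
force: [0.1, 0.2, -0.2]
opening: 0.093
gripper_force: 0.0
```

Run:
```python
from h import *
s=monitor.read_state(); print(s["t"],s["tool_pos"],s["force"])
cv2.imwrite("pics/w1.png",eyes.read_camera("wrist"))
```

```text
2.65 [ 0.4347464  -0.22816751  0.05657614] [ 0.13335841  0.23379508 -0.16337384]
```

View pics/w1.png

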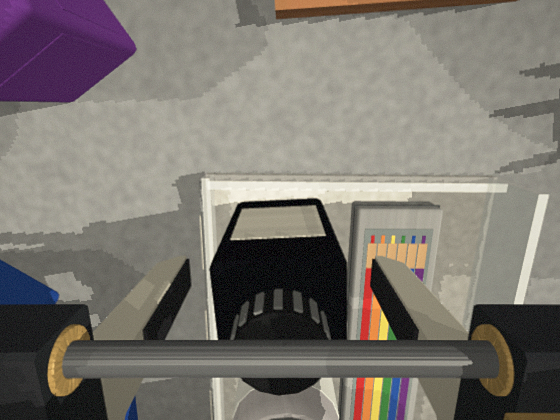

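Ink bottle (x 210–347) sits centred between the fingers (190, 370). Closing.

Emit:
{"fn": "arm_command", "kwargs": {"deltas": [[[0, 0, 0, 0, 0, 0], [0, 0, 0, 0, 0, 0], [0, 0, 0, 0, 0, 0], [0, 0, 0, 0, 0, 0], [0, 0, 0, 0, 0, 0], [0, 0, 0, 0, 0, 0], [0, 0, 0, 0, 0, 0], [0, 0, 0, 0, 0, 0]]], "gripper": -1, "squeeze": 15}}

```text
t: 3.37
tool_pos: [0.4357, -0.2289, 0.0572]
orientation: [2.417, 2.007, -0.0]
force: [-1.2, 0.4, 3.3]
opening: 0.0546
gripper_force: 14.8
```

Emit:
{"fn": "arm_command", "kwargs": {"deltas": [[[0, 0, 2, 0, 0, 0], [0, 0, 3, 0, 0, 0], [0, 0, 3, 0, 0, 0], [0.2, 1, 2, 0, 0, 0], [0.4, 2, 0, 0, 0, 0], [0.5, 3.5, 0, 0, 0, 0], [0.5, 3.8, 0, 0, 0, 0], [0.5, 3.8, 0, 0, 0, 0], [0.6, 3.8, 0, 0, 0, 0], [0.6, 3.8, 0, 0, 0, 0], [0.6, 3.8, 0, 0, 0, 0], [0.6, 3.8, 0, 0, 0, 0]]]}}

```text
t: 4.37
tool_pos: [0.4803, 0.0661, 0.1568]
orientation: [-2.417, -2.007, 0.0]
force: [0.4, 0.2, -1.5]
opening: 0.0543
gripper_force: 14.8
```

Emit:
{"fn": "arm_command", "kwargs": {"deltas": [[[0.6, 3.8, 0, 0, 0, 0], [0.6, 3.8, 0, 0, 0, 0], [0.6, 3.8, 0, 0, 0, 0], [0.6, 3.8, 0, 0, 0, 0], [0.6, 3.8, 0, 0, 0, 0], [0.6, 3.8, 0, 0, 0, 0], [0.5, 3.0, 0, 0, 0, 0], [0, 2.0, 0, 0, 0, 0], [0, 0, 0, 0, 0, 0], [0, 0, 0, 0, 0, 0]]]}}

```text
t: 5.2
tool_pos: [0.521, 0.3428, 0.156]
orientation: [-2.415, -2.01, 0.003]
force: [0.9, -0.9, -2.6]
opening: 0.0545
gripper_force: 14.8
```

Emit:
{"fn": "arm_command", "kwargs": {"deltas": [[[0.2, 1.7, -3, 0, 0, 0], [0, 0, -3, 0, 0, 0], [0, 0, -2, 0, 0, 0], [0, 0, -0.5, 0, 0, 0], [0, 0, 0, 0, 0, 0], [0, 0, 0, 0, 0, 0]]]}}

```text
t: 5.7
tool_pos: [0.5243, 0.3584, 0.073]
orientation: [2.418, 2.006, 0.001]
force: [-0.3, 0.7, -1.3]
opening: 0.0542
gripper_force: 14.8
```

Emit:
{"fn": "arm_command", "kwargs": {"deltas": [[[0, 0, -1.0, 0, 0, 0], [0, 0, -0.5, 0, 0, 0], [0, 0, -0.2, 0, 0, 0], [0, 0, 0, 0, 0, 0], [0, 0, 0, 0, 0, 0]]]}}

```text
t: 6.12
tool_pos: [0.5237, 0.3591, 0.0552]
orientation: [-2.417, -2.007, 0.0]
force: [-0.4, 0.2, -2.2]
opening: 0.0547
gripper_force: 14.8
```

Emit:
{"fn": "arm_command", "kwargs": {"deltas": [[[0, 0, -0.15, 0, 0, 0], [0, 0, 0, 0, 0, 0], [0, 0, 0, 0, 0, 0]]]}}

```text
t: 6.37
tool_pos: [0.5241, 0.3595, 0.0542]
orientation: [2.417, 2.007, 0.002]
force: [-0.7, 0.3, 0.4]
opening: 0.0545
gripper_force: 14.8
```

Emit:
{"fn": "arm_command", "kwargs": {"deltas": [[[0, 0, 0, 0, 0, 0], [0, 0, 0, 0, 0, 0], [0, 0, 0, 0, 0, 0], [0, 0, 0, 0, 0, 0], [0, 0, 0, 0, 0, 0], [0, 0, 2, 0, 0, 0], [0, 0, 3, 0, 0, 0], [0, 0, 3.5, 0, 0, 0], [0, 0, 3, 0, 0, 0], [0, -1, 1, 0, 0, 0], [-0.4, -3, 0, 0, 0, 0], [-0.6, -4, 0, 0, 0, 0]]], "gripper": 1}}

```text
t: 7.37
tool_pos: [0.5142, 0.2801, 0.1797]
orientation: [2.414, 2.01, 0.005]
force: [0.4, -1.3, 0.0]
opening: 0.0929
gripper_force: 0.0
```

Emit:
{"fn": "arm_command", "kwargs": {"deltas": [[[-0.6, -4, 0, 0, 0, 0], [-0.6, -4, 0, 0, 0, 0], [-0.6, -4, 0, 0, 0, 0], [-0.6, -4, 0, 0, 0, 0], [-0.6, -4, 0, 0, 0, 0], [-0.6, -4, 0, 0, 0, 0], [-0.6, -4, 0, 0, 0, 0], [-0.6, -4, 0, 0, 0, 0], [-0.6, -4, 0, 0, 0, 0], [-0.6, -4, 0, 0, 0, 0], [-0.6, -4, 0, 0, 0, 0], [-0.6, -4, 0, 0, 0, 0]]]}}

```text
t: 8.37
tool_pos: [0.4405, -0.2028, 0.1781]
orientation: [-2.417, -2.007, 0.0]
force: [0.3, -0.4, 0.2]
opening: 0.0929
gripper_force: 0.0
```

Emit:
{"fn": "arm_command", "kwargs": {"deltas": [[[-0.6, -4, 0, 0, 0, 0], [-0.6, -4, 0, 0, 0, 0], [-0.2, -2, 0, 0, 0, 0], [0, 0, 0, 0, 0, 0], [0, 0, 0, 0, 0, 0]]]}}

```text
t: 8.78
tool_pos: [0.4267, -0.3016, 0.1777]
orientation: [-2.418, -2.003, 0.0]
force: [0.5, 0.7, 0.6]
opening: 0.0931
gripper_force: 0.0
```

Run:
```python
from h import *
s=monitor.read_state(); print(s["t"],s["tool_pos"])
a=eyes.read_camera("top")[165:260,90:290]
cv2.imwrite("pics/t1.png",cv2.resize(a,None,fx=3.5,fy=3.5,interpolation=cv2.INTER_CUBIC))
```

```text
8.7833 [ 0.4267492  -0.30156534  0.17774534]
```

View pics/t1.png

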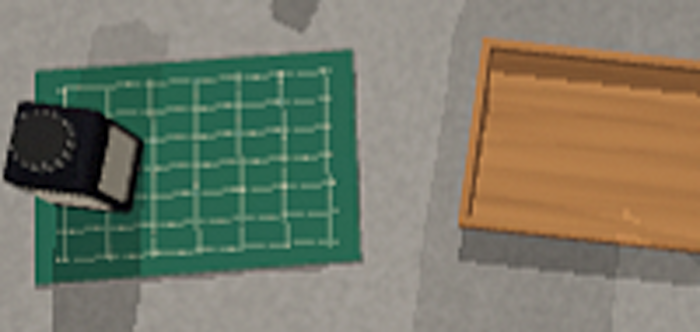

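Ink stands on the mat's left end (base about (95,170) in the crop). Next the spray can.

Emit:
{"fn": "arm_command", "kwargs": {"deltas": [[[-0.1, 0.6, -3.5, 0, 0, 0], [0, 0, -3.5, 0, 0, 0], [0, 0, -3, 0, 0, 0], [0, 0, -1.5, 0, 0, 0], [0, 0, 0, 0, 0, 0], [0, 0, 0, 0, 0, 0]]]}}

```text
t: 9.33
tool_pos: [0.4264, -0.293, 0.063]
orientation: [-2.413, -2.008, 0.0]
force: [0.1, -0.1, 0.3]
opening: 0.0934
gripper_force: 0.0
```

Emit:
{"fn": "arm_command", "kwargs": {"deltas": [[[-0.1, -0.2, -0.6, 0, 0, 0], [0, 0, 0, 0, 0, 0], [0, 0, 0, 0, 0, 0]]]}}

```text
t: 9.58
tool_pos: [0.4265, -0.2973, 0.0589]
orientation: [2.415, 2.006, 0.001]
force: [0.2, 0.2, 0.6]
opening: 0.0931
gripper_force: 0.0
```

Run:
```python
from h import *
s=monitor.read_state(); print(s["t"],s["tool_pos"],s["force"])
cv2.imwrite("pics/w2.png",eyes.read_camera("wrist"))
```

```text
9.5833 [ 0.42647585 -0.29734611  0.05886267] [0.18742204 0.24556672 0.59568904]
```

View pics/w2.png

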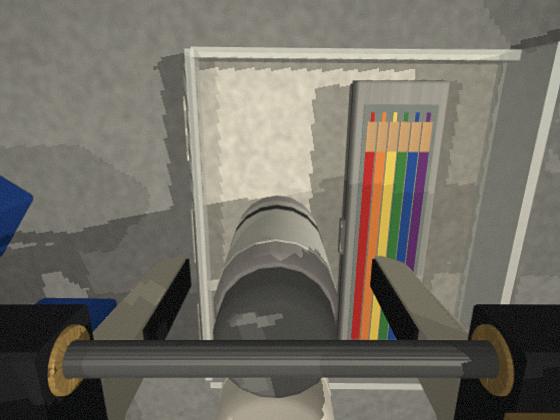

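The can spans x 214–338, centred within about 2 mm. Closing.

Emit:
{"fn": "arm_command", "kwargs": {"deltas": [[[-0.1, 0, 0, 0, 0, 0], [0, 0, 0, 0, 0, 0], [0, 0, 0, 0, 0, 0], [0, 0, 0, 0, 0, 0], [0, 0, 0, 0, 0, 0], [0, 0, 0, 0, 0, 0], [0, 0, 0, 0, 0, 0], [0, 0, 0, 0, 0, 0]]], "gripper": -1, "squeeze": 15}}

```text
t: 10.3
tool_pos: [0.4246, -0.2968, 0.0576]
orientation: [-2.417, -2.007, 0.0]
force: [-0.5, 0.6, 0.5]
opening: 0.0511
gripper_force: 15.0
```

Emit:
{"fn": "arm_command", "kwargs": {"deltas": [[[0, 0, 2, 0, 0, 0], [0, 0, 3, 0, 0, 0], [0, 0, 3, 0, 0, 0], [0.2, 1, 2, 0, 0, 0], [0.4, 2, 0, 0, 0, 0], [0.6, 3.5, 0, 0, 0, 0], [0.7, 3.8, 0, 0, 0, 0], [0.7, 3.8, 0, 0, 0, 0], [0.7, 3.8, 0, 0, 0, 0], [0.7, 3.8, 0, 0, 0, 0], [0.7, 3.8, 0, 0, 0, 0], [0.7, 3.8, 0, 0, 0, 0]]]}}

```text
t: 11.3
tool_pos: [0.4783, -0.0019, 0.1573]
orientation: [-2.417, -2.007, 0.0]
force: [1.3, -0.4, -2.2]
opening: 0.0512
gripper_force: 15.0
```

Emit:
{"fn": "arm_command", "kwargs": {"deltas": [[[0.7, 3.8, 0, 0, 0, 0], [0.7, 3.8, 0, 0, 0, 0], [0.7, 3.8, 0, 0, 0, 0], [0.7, 3.8, 0, 0, 0, 0], [0.7, 3.8, 0, 0, 0, 0], [0.7, 3.8, 0, 0, 0, 0], [0.5, 3.0, 0, 0, 0, 0], [0, 2.0, 0, 0, 0, 0], [0, 0, 0, 0, 0, 0], [0, 0, 0, 0, 0, 0]]]}}

```text
t: 12.13
tool_pos: [0.525, 0.2749, 0.1567]
orientation: [-2.414, -2.01, 0.003]
force: [-0.5, 0.1, -2.3]
opening: 0.051
gripper_force: 15.0
```

Emit:
{"fn": "arm_command", "kwargs": {"deltas": [[[0.2, 1.6, -3, 0, 0, 0], [0, 0, -3, 0, 0, 0], [0, 0, -2, 0, 0, 0], [0, 0, -1.3, 0, 0, 0], [0, 0, 0, 0, 0, 0], [0, 0, 0, 0, 0, 0], [0, 0, 0, 0, 0, 0]]]}}

```text
t: 12.72
tool_pos: [0.529, 0.29, 0.0665]
orientation: [2.417, 2.006, 0.004]
force: [0.2, -0.2, -1.2]
opening: 0.0512
gripper_force: 15.0
```

Emit:
{"fn": "arm_command", "kwargs": {"deltas": [[[0, 0.1, -0.6, 0, 0, 0], [0, 0, -0.4, 0, 0, 0], [0, 0, -0.1, 0, 0, 0], [0, 0, 0, 0, 0, 0], [0, 0, 0, 0, 0, 0]]]}}

```text
t: 13.13
tool_pos: [0.5284, 0.2915, 0.0545]
orientation: [2.416, 2.007, 0.003]
force: [0.3, 0.6, 2.7]
opening: 0.0513
gripper_force: 15.0
```

Emit:
{"fn": "arm_command", "kwargs": {"deltas": [[[0, 0, 0, 0, 0, 0], [0, 0, 0, 0, 0, 0], [0, 0, 0, 0, 0, 0], [0, 0, 0, 0, 0, 0], [0, 0, 0, 0, 0, 0], [0, 0, 2, 0, 0, 0], [0, 0, 3, 0, 0, 0], [0, 0, 3.5, 0, 0, 0], [0, 0, 3, 0, 0, 0], [0, -1, 1, 0, 0, 0], [-0.4, -3, 0, 0, 0, 0], [-0.7, -4, 0, 0, 0, 0]]], "gripper": 1}}

```text
t: 14.13
tool_pos: [0.5174, 0.2121, 0.1797]
orientation: [2.413, 2.01, 0.005]
force: [0.5, -0.6, 0.2]
opening: 0.0929
gripper_force: 0.0
```

Emit:
{"fn": "arm_command", "kwargs": {"deltas": [[[-0.7, -4, 0, 0, 0, 0], [-0.7, -4, 0, 0, 0, 0], [-0.7, -4, 0, 0, 0, 0], [-0.7, -4, 0, 0, 0, 0], [-0.7, -4, 0, 0, 0, 0], [-0.7, -4, 0, 0, 0, 0], [-0.7, -4, 0, 0, 0, 0], [-0.7, -4, 0, 0, 0, 0], [-0.7, -4, 0, 0, 0, 0], [-0.7, -4, 0, 0, 0, 0], [-0.7, -4, 0, 0, 0, 0], [-0.7, -4, 0, 0, 0, 0]]]}}

```text
t: 15.13
tool_pos: [0.4314, -0.2708, 0.1781]
orientation: [-2.417, -2.007, 0.0]
force: [1.2, 1.3, 0.4]
opening: 0.093
gripper_force: 0.0
```

Emit:
{"fn": "arm_command", "kwargs": {"deltas": [[[-0.7, -4, 0, 0, 0, 0], [-0.6, -4, 0, 0, 0, 0], [-0.2, -2, 0, 0, 0, 0], [0, 0, 0, 0, 0, 0], [0, 0, 0, 0, 0, 0]]]}}

```text
t: 15.55
tool_pos: [0.4167, -0.3695, 0.1776]
orientation: [-2.418, -2.003, -0.0]
force: [0.3, 0.4, 0.3]
opening: 0.0928
gripper_force: 0.0
```

Emit:
{"fn": "arm_command", "kwargs": {"deltas": [[[-0.4, 0.6, -3.5, 0, 0, 0], [0, 0, -3.5, 0, 0, 0], [0, 0, -3, 0, 0, 0], [0, 0, -1.7, 0, 0, 0], [0, 0, 0, 0, 0, 0], [0, 0, 0, 0, 0, 0]]]}}

```text
t: 16.05
tool_pos: [0.4133, -0.3608, 0.0607]
orientation: [-2.413, -2.007, -0.0]
force: [0.7, 0.3, 0.9]
opening: 0.0928
gripper_force: 0.0
```

Run:
```python
from h import *
s=monitor.read_state(); print(s["t"],s["tool_pos"],s["force"])
cv2.imwrite("pics/w3.png",eyes.read_camera("wrist"))
```

```text
16.05 [ 0.4132636  -0.36084429  0.06072059] [0.68380394 0.3086128  0.91028258]
```

View pics/w3.png

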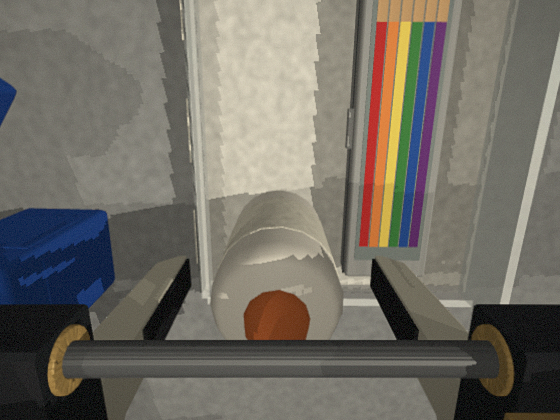

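Glue bottle (x 213–343) is centred. Closing.

Emit:
{"fn": "arm_command", "kwargs": {"deltas": [[[0, 0, -0.3, 0, 0, 0], [0, 0, 0, 0, 0, 0], [0, 0, 0, 0, 0, 0], [0, 0, 0, 0, 0, 0], [0, 0, 0, 0, 0, 0], [0, 0, 0, 0, 0, 0], [0, 0, 0, 0, 0, 0], [0, 0, 0, 0, 0, 0]]], "gripper": -1, "squeeze": 15}}

```text
t: 16.77
tool_pos: [0.4136, -0.3631, 0.0589]
orientation: [2.417, 2.007, -0.0]
force: [-0.9, 1.3, 2.6]
opening: 0.0559
gripper_force: 15.0
```

Emit:
{"fn": "arm_command", "kwargs": {"deltas": [[[0, 0, 0, 0, 0, 0]]]}}

```text
t: 16.85
tool_pos: [0.4137, -0.363, 0.0588]
orientation: [2.417, 2.007, -0.0]
force: [-1.6, 0.3, 2.7]
opening: 0.0558
gripper_force: 15.0
```

Emit:
{"fn": "arm_command", "kwargs": {"deltas": [[[0, 0, 2, 0, 0, 0], [0, 0, 3, 0, 0, 0], [0, 0, 3, 0, 0, 0], [0.2, 1, 2, 0, 0, 0], [0.5, 2, 0, 0, 0, 0], [0.7, 3.5, 0, 0, 0, 0], [0.8, 3.8, 0, 0, 0, 0], [0.8, 3.8, 0, 0, 0, 0], [0.8, 3.8, 0, 0, 0, 0], [0.8, 3.8, 0, 0, 0, 0], [0.8, 3.8, 0, 0, 0, 0], [0.8, 3.8, 0, 0, 0, 0]]]}}

```text
t: 17.85
tool_pos: [0.4755, -0.0679, 0.1583]
orientation: [-2.417, -2.007, -0.0]
force: [1.5, 0.2, -0.9]
opening: 0.0559
gripper_force: 15.0
```

Emit:
{"fn": "arm_command", "kwargs": {"deltas": [[[0.8, 3.8, 0, 0, 0, 0], [0.8, 3.8, 0, 0, 0, 0], [0.8, 3.8, 0, 0, 0, 0], [0.8, 3.8, 0, 0, 0, 0], [0.8, 3.8, 0, 0, 0, 0], [0.8, 3.8, 0, 0, 0, 0], [0.5, 3.0, 0, 0, 0, 0], [0, 2.0, 0, 0, 0, 0], [0, 1, 0, 0, 0, 0], [0, 0, 0, 0, 0, 0]]]}}

```text
t: 18.68
tool_pos: [0.5281, 0.2199, 0.1579]
orientation: [-2.414, -2.01, 0.001]
force: [-0.1, -0.7, -2.1]
opening: 0.0561
gripper_force: 15.0
```

Emit:
{"fn": "arm_command", "kwargs": {"deltas": [[[0.2, 0.2, -3, 0, 0, 0], [0, 0, -3, 0, 0, 0], [0, 0, -2, 0, 0, 0], [0, 0, -1.2, 0, 0, 0], [0, 0, 0, 0, 0, 0], [0, 0, 0, 0, 0, 0], [0, 0, 0, 0, 0, 0]]]}}

```text
t: 19.27
tool_pos: [0.532, 0.2199, 0.0685]
orientation: [2.417, 2.006, 0.004]
force: [0.4, 0.2, -1.7]
opening: 0.0559
gripper_force: 15.0
```

Emit:
{"fn": "arm_command", "kwargs": {"deltas": [[[0, 0, -0.7, 0, 0, 0], [0, 0, -0.4, 0, 0, 0], [0, 0, -0.1, 0, 0, 0], [0, 0, 0, 0, 0, 0], [0, 0, 0, 0, 0, 0]]]}}

```text
t: 19.68
tool_pos: [0.5311, 0.2205, 0.0554]
orientation: [2.416, 2.007, 0.002]
force: [-1.2, -0.2, 4.0]
opening: 0.0556
gripper_force: 15.0
```

Emit:
{"fn": "arm_command", "kwargs": {"deltas": [[[0, 0, 0, 0, 0, 0], [0, 0, 0, 0, 0, 0], [0, 0, 0, 0, 0, 0], [0, 0, 0, 0, 0, 0], [0, 0, 0, 0, 0, 0], [0, 0, 2, 0, 0, 0], [0, 0, 3, 0, 0, 0], [0, 0, 3.5, 0, 0, 0], [0, 0, 3, 0, 0, 0], [0, -1, 1, 0, 0, 0], [-0.2, -3, 0, 0, 0, 0], [-0.3, -4, 0, 0, 0, 0]]], "gripper": 1}}

```text
t: 20.68
tool_pos: [0.5263, 0.141, 0.1807]
orientation: [2.413, 2.011, 0.004]
force: [1.6, -0.5, -0.6]
opening: 0.093
gripper_force: 0.0
```

Emit:
{"fn": "arm_command", "kwargs": {"deltas": [[[-0.3, -4, 0, 0, 0, 0], [-0.3, -4, 0, 0, 0, 0], [-0.3, -4, 0, 0, 0, 0], [-0.3, -4, 0, 0, 0, 0], [-0.3, -4, 0, 0, 0, 0], [-0.3, -4, 0, 0, 0, 0], [-0.3, -4, 0, 0, 0, 0], [-0.3, -4, 0, 0, 0, 0], [-0.3, -4, 0, 0, 0, 0], [-0.3, -2, 0, 0, 0, -0.5], [-0.2, -1, 0, 0, 0, -0.5], [0, 0, 0, 0, 0, 0]]], "gripper": 0.42}}

```text
t: 21.68
tool_pos: [0.4927, -0.2517, 0.1788]
orientation: [-2.437, -1.981, 0.001]
force: [0.9, 0.5, 0.4]
opening: 0.0658
gripper_force: 0.0
```

Run:
```python
from h import *
s=monitor.read_state(); print(s["t"],s["tool_pos"],s["opening"])
m=eyes.camera_model("wrist"); np.save("w4.npy",m,allow_pickle=True)
a=eyes.read_camera("wrist"); b=eyes.read_camera("top")[150:260,90:330]
b=cv2.resize(b,(560,257))
cv2.imwrite("pics/w4.png",np.vstack([a[:330],b]))
```

```text
21.6833 [ 0.49266688 -0.2516569   0.17880456] 0.06581345931388843
```

View pics/w4.png

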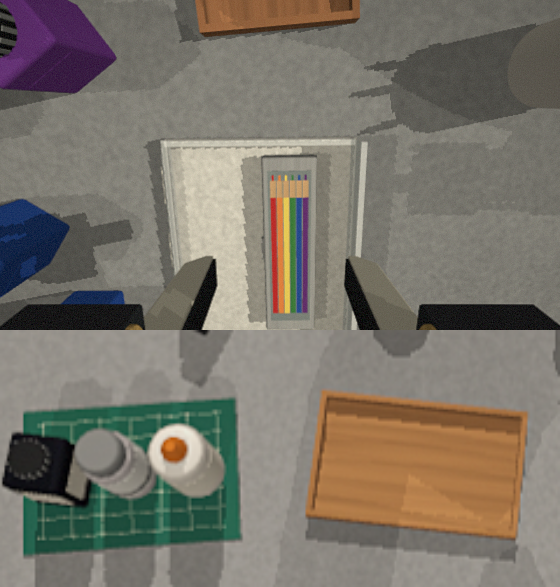

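All three stand on the mat. The tin spans about (263..316, 156..326) in the wrist view.

Run:
```python
from h import *
m=np.load("w4.npy",allow_pickle=True).item()
a=np.array([pix2w(m,*p,.026)[:2] for p in [(264,156.5),(316,156.5),(314,327),(265,327)]])
print(a.round(4).tolist(),a.mean(0).round(4),[np.linalg.norm(a[i]-a[i-1]).round(4) for i in range(4)])
d=(a[0]+a[1]-a[2]-a[3]); print(np.degrees(np.arctan2(d[1],d[0]))-90)
from scipy.spatial.transform import Rotation as R
s=monitor.read_state(); y=R.from_rotvec(s["orientation"]).as_matrix()[:,1]; print("closing deg",np.degrees(np.arctan2(y[1],y[0])), s["tool_pos"])
```

```text
[[0.4868, -0.2108], [0.5324, -0.2204], [0.4992, -0.3942], [0.4493, -0.3838]] [ 0.4919 -0.3023] [np.float64(0.177), np.float64(0.0465), np.float64(0.1769), np.float64(0.051)]
-11.529025062097759
closing deg -11.592694810806355 [ 0.49352178 -0.24903091  0.17906699]
```

Emit:
{"fn": "arm_command", "kwargs": {"deltas": [[[-0.1, -2.7, -3, 0, 0, 0], [-0.1, -2.7, -3, 0, 0, 0], [0, 0, -3, 0, 0, 0], [0, 0, -2, 0, 0, 0], [0, 0, -1, 0, 0, 0], [0, 0, 0, 0, 0, 0], [0, 0, 0, 0, 0, 0], [0, 0, 0, 0, 0, 0]]]}}

```text
t: 22.45
tool_pos: [0.4932, -0.3037, 0.0617]
orientation: [2.431, 1.986, 0.001]
force: [-0.4, -0.7, 0.7]
opening: 0.0663
gripper_force: 0.0
```

Emit:
{"fn": "arm_command", "kwargs": {"deltas": [[[-0.15, 0, -2, 0, 0, 0], [0, 0, -1.5, 0, 0, 0], [0, 0, -0.7, 0, 0, 0], [0, 0, 0, 0, 0, 0], [0, 0, 0, 0, 0, 0]]]}}

```text
t: 22.87
tool_pos: [0.4908, -0.304, 0.0187]
orientation: [2.433, 1.986, 0.001]
force: [0.6, 0.1, 0.7]
opening: 0.0659
gripper_force: 0.0
```

Emit:
{"fn": "arm_command", "kwargs": {"deltas": [[[0.05, 0, -0.5, 0, 0, 0], [0, 0, -0.2, 0, 0, 0], [0, 0, 0, 0, 0, 0], [0, 0, 0, 0, 0, 0]]]}}

```text
t: 23.2
tool_pos: [0.4908, -0.3039, 0.0109]
orientation: [2.434, 1.986, 0.0]
force: [0.5, 0.0, 0.6]
opening: 0.0658
gripper_force: 0.0
```

Emit:
{"fn": "arm_command", "kwargs": {"deltas": [[[0, 0, 0, 0, 0, 0], [0, 0, 0, 0, 0, 0], [0, 0, 0, 0, 0, 0], [0, 0, 0, 0, 0, 0], [0, 0, 0, 0, 0, 0], [0, 0, 0, 0, 0, 0]]], "gripper": -1, "squeeze": 30}}

```text
t: 23.7
tool_pos: [0.4908, -0.304, 0.0108]
orientation: [2.434, 1.986, -0.0]
force: [-1.0, -0.6, 0.9]
opening: 0.0497
gripper_force: 30.0
```

Run:
```python
from h import *
im=cv2.imread("pics/top0.png"); t=eyes.camera_model("top")
h=cv2.cvtColor(im,cv2.COLOR_BGR2HSV); k=cv2.inRange(h,(5,90,60),(22,255,255)); k[:165]=0;k[255:]=0;k[:,:200]=0;k[:,335:]=0
c=max(cv2.findContours(k,0,2)[0],key=cv2.contourArea)
a=cv2.approxPolyDP(c,6,True)[:,0]; print(a.tolist(),cv2.minAreaRect(c))
P=np.array([pix2w(t,*p,.02)[:2] for p in c[:,0].astype(float)],np.float32)*1000
r=cv2.minAreaRect(P);print(r)
```

```text
[[228, 176], [221, 229], [310, 239], [315, 185]] ((268.4393005371094, 207.05862426757812), (90.87776184082031, 54.829227447509766), 6.2034478187561035)
((533.2361450195312, -2.8452301025390625), (215.9297332763672, 134.12863159179688), 82.88615417480469)
```

Emit:
{"fn": "arm_command", "kwargs": {"deltas": [[[0, 0, 1.5, 0, 0, 0], [0, 0, 2.5, 0, 0, 0], [0, 0, 3, 0, 0, 0], [0.1, 1, 2, 0, 0, 0], [0.3, 3, 0, 0, 0, 0.6], [0.4, 3.5, 0, 0, 0, 0.6], [0.4, 3.5, 0, 0, 0, 0.6], [0.4, 3.5, 0, 0, 0, 0.6], [0.4, 3.5, 0, 0, 0, 0.6], [0.4, 3.5, 0, 0, 0, 0.6], [0.4, 3, 0, 0, 0, 0.6], [0.4, 3, 0, 0, 0, 0.6]]]}}

```text
t: 24.7
tool_pos: [0.5222, -0.027, 0.1002]
orientation: [-2.348, -2.087, 0.001]
force: [0.6, -0.1, -1.8]
opening: 0.0498
gripper_force: 30.0
```

Emit:
{"fn": "arm_command", "kwargs": {"deltas": [[[0.6, 1.2, 0, 0, 0, 0], [0.5, 1.2, 0, 0, 0, 0], [0, 0, -2.5, 0, 0, 0], [0, 0, -2, 0, 0, 0], [0, 0, -1, 0, 0, 0], [0, 0, 0, 0, 0, 0], [0, 0, 0, 0, 0, 0]]]}}

```text
t: 25.28
tool_pos: [0.5332, -0.0054, 0.0451]
orientation: [-2.349, -2.084, 0.002]
force: [0.3, -1.5, -2.3]
opening: 0.0498
gripper_force: 30.0
```

Run:
```python
from h import *
s=monitor.read_state(); print(s["t"],s["tool_pos"],s["orientation"])
cv2.imwrite("pics/w5.png",eyes.read_camera("wrist"))
```

```text
25.2833 [ 0.53316266 -0.00536784  0.04511127] [-2.34886304e+00 -2.08431362e+00  2.16555262e-03]
```

View pics/w5.png

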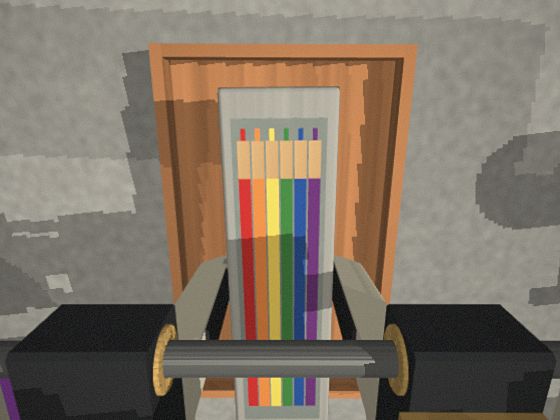

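The tin is centred and aligned over the tray, so I'll lower it.

Emit:
{"fn": "arm_command", "kwargs": {"deltas": [[[0, 0.2, -1.5, 0, 0, 0], [0, 0, -1.2, 0, 0, 0], [0, 0, -0.4, 0, 0, 0], [0, 0, 0, 0, 0, 0], [0, 0, 0, 0, 0, 0]]]}}

```text
t: 25.75
tool_pos: [0.5336, -0.003, 0.0148]
orientation: [-2.349, -2.086, 0.0]
force: [-0.2, -0.1, -2.1]
opening: 0.0495
gripper_force: 30.0
```

Emit:
{"fn": "arm_command", "kwargs": {"deltas": [[[0, 0, -0.2, 0, 0, 0], [0, 0, -0.1, 0, 0, 0], [0, 0, 0, 0, 0, 0], [0, 0, 0, 0, 0, 0]]]}}

```text
t: 26.08
tool_pos: [0.5339, -0.0029, 0.0119]
orientation: [2.349, 2.086, 0.0]
force: [0.8, -0.3, -1.7]
opening: 0.0496
gripper_force: 30.0
```

Emit:
{"fn": "arm_command", "kwargs": {"deltas": [[[0, 0, -0.1, 0, 0, 0], [0, 0, 0, 0, 0, 0], [0, 0, 0, 0, 0, 0]]]}}

```text
t: 26.33
tool_pos: [0.5339, -0.0029, 0.0108]
orientation: [2.349, 2.086, 0.0]
force: [0.2, -0.8, -2.0]
opening: 0.0499
gripper_force: 30.0
```

Emit:
{"fn": "arm_command", "kwargs": {"deltas": [[[0, 0, 0, 0, 0, 0], [0, 0, 0, 0, 0, 0], [0, 0, 0, 0, 0, 0], [0, 0, 0, 0, 0, 0], [0, 0, 1.5, 0, 0, 0], [0, 0, 3, 0, 0, 0], [0, 0, 4, 0, 0, 0], [0, 0, 4, 0, 0, 0], [0, 0, 4, 0, 0, -0.6], [0, 1, 0, 0, 0, -0.6], [0, 3, 0, 0, 0, -1], [0, 4, 0, 0, 0, -1]]], "gripper": 0.42}}

```text
t: 27.33
tool_pos: [0.5347, 0.076, 0.1773]
orientation: [2.409, 2.013, 0.003]
force: [0.2, 0.0, -1.3]
opening: 0.0659
gripper_force: 0.0
```

Emit:
{"fn": "arm_command", "kwargs": {"deltas": [[[0, 4, 0, 0, 0, 0], [0, 4, 0, 0, 0, 0], [0, 4, 0, 0, 0, 0], [0, 2.2, 0, 0, 0, 0], [0, 0, 0, 0, 0, 0], [0, 0, 0, 0, 0, 0]]], "gripper": 1}}

```text
t: 27.83
tool_pos: [0.5333, 0.2203, 0.1754]
orientation: [2.403, 2.023, -0.001]
force: [-0.2, -0.9, 0.8]
opening: 0.0925
gripper_force: 0.0
```

Run:
```python
from h import *
from scipy.spatial.transform import Rotation as R
s=monitor.read_state(); y=R.from_rotvec(s["orientation"]).as_matrix()[:,1]; print(s["t"],s["tool_pos"],"closing deg",np.degrees(np.arctan2(y[1],y[0])))
cv2.imwrite("pics/w6.png",np.vstack([eyes.read_camera("wrist")[:300],cv2.resize(eyes.read_camera("top")[150:260,90:330],(560,257))]))
```

```text
27.8333 [0.53334393 0.22026878 0.17543087] closing deg -9.822201798772493
```

View pics/w6.png

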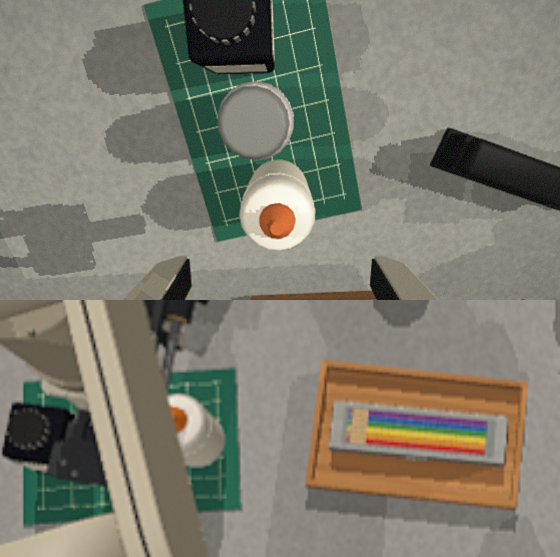

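The tin lies flat and centred in the order tray. Next I put the glue bottle back, regrasping at its release pose.

Emit:
{"fn": "arm_command", "kwargs": {"deltas": [[[-0.2, 0, -3.5, 0, 0, 0], [0, 0, -3.5, 0, 0, 0], [0, 0, -3, 0, 0, 0], [0, 0, -1.5, 0, 0, 0], [0, 0, 0, 0, 0, 0], [0, 0, 0, 0, 0, 0]]]}}

```text
t: 28.43
tool_pos: [0.5312, 0.2176, 0.06]
orientation: [-2.407, -2.017, 0.003]
force: [-0.4, -0.6, 0.5]
opening: 0.0926
gripper_force: 0.0
```

Emit:
{"fn": "arm_command", "kwargs": {"deltas": [[[0, 0.3, -0.4, 0, 0, 0], [0, 0, 0, 0, 0, 0], [0, 0, 0, 0, 0, 0]]]}}

```text
t: 28.68
tool_pos: [0.5329, 0.2224, 0.0583]
orientation: [2.406, 2.019, 0.004]
force: [-0.5, -0.4, 0.2]
opening: 0.0929
gripper_force: 0.0
```

Emit:
{"fn": "arm_command", "kwargs": {"deltas": [[[0, 0, 0, 0, 0, 0], [0, 0, 0, 0, 0, 0], [0, 0, 0, 0, 0, 0], [0, 0, 0, 0, 0, 0], [0, 0, 0, 0, 0, 0], [0, 0, 0, 0, 0, 0], [0, 0, 0, 0, 0, 0]]], "gripper": -1, "squeeze": 15}}

```text
t: 29.27
tool_pos: [0.5317, 0.2222, 0.0566]
orientation: [-2.406, -2.02, 0.0]
force: [0.8, 0.7, -0.1]
opening: 0.0559
gripper_force: 15.0
```

Emit:
{"fn": "arm_command", "kwargs": {"deltas": [[[0, 0, 2, 0, 0, 0], [0, 0, 3, 0, 0, 0], [0, 0, 3, 0, 0, 0], [-0.2, -1, 2, 0, 0, 0], [-0.5, -2, 0, 0, 0, 0], [-0.7, -3.5, 0, 0, 0, 0], [-0.8, -3.8, 0, 0, 0, 0], [-0.8, -3.8, 0, 0, 0, 0], [-0.8, -3.8, 0, 0, 0, 0], [-0.8, -3.8, 0, 0, 0, 0], [-0.8, -3.8, 0, 0, 0, 0], [-0.8, -3.8, 0, 0, 0, 0]]]}}

```text
t: 30.27
tool_pos: [0.4687, -0.0724, 0.1564]
orientation: [-2.406, -2.02, 0.0]
force: [0.3, -0.2, -1.0]
opening: 0.0558
gripper_force: 15.0
```

Emit:
{"fn": "arm_command", "kwargs": {"deltas": [[[-0.8, -3.8, 0, 0, 0, 0], [-0.8, -3.8, 0, 0, 0, 0], [-0.8, -3.8, 0, 0, 0, 0], [-0.8, -3.8, 0, 0, 0, 0], [-0.8, -3.8, 0, 0, 0, 0], [-0.8, -3.8, 0, 0, 0, 0], [-0.5, -3.0, 0, 0, 0, 0], [0, -2.0, 0, 0, 0, 0], [0, 0, 0, 0, 0, 0], [0, 0, 0, 0, 0, 0]]]}}

```text
t: 31.1
tool_pos: [0.4161, -0.3494, 0.156]
orientation: [-2.407, -2.016, -0.0]
force: [-0.2, 0.6, -2.1]
opening: 0.0558
gripper_force: 15.0
```

Emit:
{"fn": "arm_command", "kwargs": {"deltas": [[[-0.2, -1.2, -3, 0, 0, 0], [0, 0, -3, 0, 0, 0], [0, 0, -1.5, 0, 0, 0], [0, 0, -0.5, 0, 0, 0], [0, 0, 0, 0, 0, 0], [0, 0, 0, 0, 0, 0], [0, 0, 0, 0, 0, 0]]]}}

```text
t: 31.68
tool_pos: [0.4159, -0.3612, 0.0785]
orientation: [2.403, 2.019, 0.0]
force: [1.1, -0.2, -1.9]
opening: 0.0557
gripper_force: 15.0
```

Emit:
{"fn": "arm_command", "kwargs": {"deltas": [[[-0.2, 0, -1, 0, 0, 0], [0, 0, -0.5, 0, 0, 0], [0, 0, -0.2, 0, 0, 0], [0, 0, 0, 0, 0, 0], [0, 0, 0, 0, 0, 0]]]}}

```text
t: 32.1
tool_pos: [0.4126, -0.3608, 0.0594]
orientation: [-2.406, -2.02, -0.0]
force: [-0.1, -0.3, -1.1]
opening: 0.0559
gripper_force: 15.0
```

Emit:
{"fn": "arm_command", "kwargs": {"deltas": [[[0.1, 0, -0.1, 0, 0, 0], [0, 0, 0, 0, 0, 0], [0, 0, 0, 0, 0, 0]]]}}

```text
t: 32.35
tool_pos: [0.4132, -0.3611, 0.0593]
orientation: [-2.406, -2.019, 0.002]
force: [-5.1, 2.2, 6.9]
opening: 0.0559
gripper_force: 15.0
```

Emit:
{"fn": "arm_command", "kwargs": {"deltas": [[[0, 0, 0, 0, 0, 0], [0, 0, 0, 0, 0, 0], [0, 0, 0, 0, 0, 0], [0, 0, 0, 0, 0, 0], [0, 0, 0, 0, 0, 0], [0, 0, 2, 0, 0, 0], [0, 0, 3, 0, 0, 0], [0, 0, 3.5, 0, 0, 0], [0, 0, 3, 0, 0, 0], [0, 1, 1, 0, 0, 0], [0.4, 3, 0, 0, 0, 0], [0.7, 4, 0, 0, 0, 0]]], "gripper": 1}}

```text
t: 33.35
tool_pos: [0.4248, -0.282, 0.1847]
orientation: [2.407, 2.014, 0.0]
force: [1.0, 1.4, -0.2]
opening: 0.0931
gripper_force: 0.0
```

Emit:
{"fn": "arm_command", "kwargs": {"deltas": [[[0.7, 4, 0, 0, 0, 0], [0.7, 4, 0, 0, 0, 0], [0.7, 4, 0, 0, 0, 0], [0.7, 4, 0, 0, 0, 0], [0.7, 4, 0, 0, 0, 0], [0.7, 4, 0, 0, 0, 0], [0.7, 4, 0, 0, 0, 0], [0.7, 4, 0, 0, 0, 0], [0.7, 4, 0, 0, 0, 0], [0.7, 4, 0, 0, 0, 0], [0.7, 4, 0, 0, 0, 0], [0.7, 4, 0, 0, 0, 0]]]}}

```text
t: 34.35
tool_pos: [0.5081, 0.2015, 0.183]
orientation: [-2.406, -2.02, 0.001]
force: [0.6, -1.1, 0.2]
opening: 0.0932
gripper_force: 0.0
```

Emit:
{"fn": "arm_command", "kwargs": {"deltas": [[[0.7, 4, 0, 0, 0, 0], [0.6, 4, 0, 0, 0, 0], [0.3, 1.5, 0, 0, 0, 0], [0, 0, 0, 0, 0, 0], [0, 0, 0, 0, 0, 0]]]}}

```text
t: 34.77
tool_pos: [0.5239, 0.2948, 0.1825]
orientation: [-2.404, -2.022, 0.003]
force: [-0.4, -0.9, -0.4]
opening: 0.0929
gripper_force: 0.0
```

Emit:
{"fn": "arm_command", "kwargs": {"deltas": [[[0.4, -0.3, -3.5, 0, 0, 0], [0, 0, -3.5, 0, 0, 0], [0, 0, -3, 0, 0, 0], [0, 0, -2.2, 0, 0, 0], [0, 0, 0, 0, 0, 0], [0, 0, 0, 0, 0, 0]]]}}

```text
t: 35.27
tool_pos: [0.5275, 0.2893, 0.0604]
orientation: [-2.407, -2.018, 0.006]
force: [0.5, -0.4, 0.2]
opening: 0.093
gripper_force: 0.0
```

Emit:
{"fn": "arm_command", "kwargs": {"deltas": [[[0.1, 0.2, -0.4, 0, 0, 0], [0, 0, 0, 0, 0, 0], [0, 0, 0, 0, 0, 0]]]}}

```text
t: 35.52
tool_pos: [0.5311, 0.2936, 0.0597]
orientation: [2.406, 2.019, 0.005]
force: [-1.2, -0.0, 0.4]
opening: 0.0928
gripper_force: 0.0
```

Emit:
{"fn": "arm_command", "kwargs": {"deltas": [[[0, 0, 0, 0, 0, 0], [0, 0, 0, 0, 0, 0], [0, 0, 0, 0, 0, 0], [0, 0, 0, 0, 0, 0], [0, 0, 0, 0, 0, 0], [0, 0, 0, 0, 0, 0], [0, 0, 0, 0, 0, 0]]], "gripper": -1, "squeeze": 15}}

```text
t: 36.1
tool_pos: [0.5296, 0.2932, 0.0575]
orientation: [-2.406, -2.02, 0.0]
force: [1.6, -0.2, -2.1]
opening: 0.0513
gripper_force: 15.4
```

Emit:
{"fn": "arm_command", "kwargs": {"deltas": [[[0, 0, 2, 0, 0, 0], [0, 0, 3, 0, 0, 0], [0, 0, 3, 0, 0, 0], [-0.2, -1, 2, 0, 0, 0], [-0.4, -2, 0, 0, 0, 0], [-0.6, -3.5, 0, 0, 0, 0], [-0.7, -3.8, 0, 0, 0, 0], [-0.7, -3.8, 0, 0, 0, 0], [-0.7, -3.8, 0, 0, 0, 0], [-0.7, -3.8, 0, 0, 0, 0], [-0.7, -3.8, 0, 0, 0, 0], [-0.7, -3.8, 0, 0, 0, 0]]]}}

```text
t: 37.1
tool_pos: [0.4747, -0.0014, 0.1572]
orientation: [-2.406, -2.02, 0.001]
force: [0.5, -1.1, -2.4]
opening: 0.0513
gripper_force: 15.0
```

Emit:
{"fn": "arm_command", "kwargs": {"deltas": [[[-0.7, -3.8, 0, 0, 0, 0], [-0.7, -3.8, 0, 0, 0, 0], [-0.7, -3.8, 0, 0, 0, 0], [-0.7, -3.8, 0, 0, 0, 0], [-0.7, -3.8, 0, 0, 0, 0], [-0.7, -3.8, 0, 0, 0, 0], [-0.5, -3.0, 0, 0, 0, 0], [0, -2.0, 0, 0, 0, 0], [0, 0, 0, 0, 0, 0], [0, 0, 0, 0, 0, 0]]]}}

```text
t: 37.93
tool_pos: [0.4281, -0.2785, 0.1571]
orientation: [-2.408, -2.016, 0.0]
force: [0.7, 0.9, -1.1]
opening: 0.0515
gripper_force: 15.0
```

Emit:
{"fn": "arm_command", "kwargs": {"deltas": [[[-0.4, -1.7, -3, 0, 0, 0], [0, 0, -3, 0, 0, 0], [0, 0, -1.5, 0, 0, 0], [0, 0, -0.5, 0, 0, 0], [0, 0, 0, 0, 0, 0], [0, 0, 0, 0, 0, 0], [0, 0, 0, 0, 0, 0]]]}}

```text
t: 38.52
tool_pos: [0.4259, -0.2951, 0.0794]
orientation: [2.403, 2.019, 0.001]
force: [0.1, -0.3, -1.0]
opening: 0.0513
gripper_force: 15.0
```

Emit:
{"fn": "arm_command", "kwargs": {"deltas": [[[0, 0, -1, 0, 0, 0], [0, 0, -0.5, 0, 0, 0], [0, 0, -0.2, 0, 0, 0], [0, 0, 0, 0, 0, 0], [0, 0, 0, 0, 0, 0]]]}}

```text
t: 38.93
tool_pos: [0.4247, -0.2948, 0.0605]
orientation: [-2.406, -2.02, -0.0]
force: [-0.3, 0.4, -2.2]
opening: 0.0514
gripper_force: 15.0
```

Slightly lower, then release, and go for the ink bottle (release pose 0.524, 0.3595, 0.0542).

Emit:
{"fn": "arm_command", "kwargs": {"deltas": [[[0, 0, -0.1, 0, 0, 0], [0, 0, 0, 0, 0, 0], [0, 0, 0, 0, 0, 0]]]}}

```text
t: 39.18
tool_pos: [0.4248, -0.295, 0.0602]
orientation: [2.406, 2.02, -0.0]
force: [-2.8, 0.5, 5.5]
opening: 0.0514
gripper_force: 15.0
```

Emit:
{"fn": "arm_command", "kwargs": {"deltas": [[[0, 0, 0, 0, 0, 0], [0, 0, 0, 0, 0, 0], [0, 0, 0, 0, 0, 0], [0, 0, 0, 0, 0, 0], [0, 0, 0, 0, 0, 0], [0, 0, 2, 0, 0, 0], [0, 0, 3, 0, 0, 0], [0, 0, 3.5, 0, 0, 0], [0, 0, 3, 0, 0, 0], [0, 1, 1, 0, 0, 0], [0.4, 3, 0, 0, 0, 0], [0.6, 4, 0, 0, 0, 0]]], "gripper": 1}}

```text
t: 40.18
tool_pos: [0.435, -0.216, 0.1857]
orientation: [2.408, 2.014, 0.001]
force: [0.8, 0.0, 0.1]
opening: 0.0927
gripper_force: 0.0
```

Emit:
{"fn": "arm_command", "kwargs": {"deltas": [[[0.6, 4, 0, 0, 0, 0], [0.6, 4, 0, 0, 0, 0], [0.6, 4, 0, 0, 0, 0], [0.6, 4, 0, 0, 0, 0], [0.6, 4, 0, 0, 0, 0], [0.6, 4, 0, 0, 0, 0], [0.6, 4, 0, 0, 0, 0], [0.6, 4, 0, 0, 0, 0], [0.6, 4, 0, 0, 0, 0], [0.6, 4, 0, 0, 0, 0], [0.6, 4, 0, 0, 0, 0], [0.6, 4, 0, 0, 0, 0]]]}}

```text
t: 41.18
tool_pos: [0.5061, 0.2675, 0.184]
orientation: [-2.406, -2.02, 0.001]
force: [0.7, -1.4, -0.1]
opening: 0.0931
gripper_force: 0.0
```

Emit:
{"fn": "arm_command", "kwargs": {"deltas": [[[0.6, 4, 0, 0, 0, 0], [0.6, 4, 0, 0, 0, 0], [0.3, 1.5, 0, 0, 0, 0], [0, 0, 0, 0, 0, 0], [0, 0, 0, 0, 0, 0]]]}}

```text
t: 41.6
tool_pos: [0.5209, 0.3608, 0.1834]
orientation: [-2.404, -2.022, 0.003]
force: [-0.3, -0.4, -0.5]
opening: 0.0932
gripper_force: 0.0
```

Emit:
{"fn": "arm_command", "kwargs": {"deltas": [[[0.3, 0, -3.5, 0, 0, 0], [0, 0, -3.5, 0, 0, 0], [0, 0, -3, 0, 0, 0], [0, 0, -2.2, 0, 0, 0], [0, 0, 0, 0, 0, 0], [0, 0, 0, 0, 0, 0]]]}}

```text
t: 42.1
tool_pos: [0.5236, 0.3581, 0.0613]
orientation: [-2.407, -2.018, 0.006]
force: [0.1, 0.7, 0.5]
opening: 0.093
gripper_force: 0.0
```

Emit:
{"fn": "arm_command", "kwargs": {"deltas": [[[0, 0, -0.4, 0, 0, 0], [0, 0, 0, 0, 0, 0], [0, 0, 0, 0, 0, 0]]]}}

```text
t: 42.35
tool_pos: [0.526, 0.3606, 0.0608]
orientation: [2.406, 2.019, 0.005]
force: [0.0, -0.2, 0.7]
opening: 0.093
gripper_force: 0.0
```

Emit:
{"fn": "arm_command", "kwargs": {"deltas": [[[-0.1, 0, -0.3, 0, 0, 0], [0, 0, 0, 0, 0, 0], [0, 0, 0, 0, 0, 0]]]}}

```text
t: 42.6
tool_pos: [0.5237, 0.3602, 0.0559]
orientation: [2.406, 2.02, 0.0]
force: [1.0, -0.4, -0.4]
opening: 0.0928
gripper_force: 0.0
```

Emit:
{"fn": "arm_command", "kwargs": {"deltas": [[[0, 0, 0, 0, 0, 0], [0, 0, 0, 0, 0, 0], [0, 0, 0, 0, 0, 0], [0, 0, 0, 0, 0, 0], [0, 0, 0, 0, 0, 0], [0, 0, 0, 0, 0, 0], [0, 0, 0, 0, 0, 0]]], "gripper": -1, "squeeze": 15}}

```text
t: 43.18
tool_pos: [0.5238, 0.3601, 0.0556]
orientation: [2.406, 2.02, 0.0]
force: [0.6, -0.1, -0.3]
opening: 0.0542
gripper_force: 14.9
```

Emit:
{"fn": "arm_command", "kwargs": {"deltas": [[[0, 0, 2, 0, 0, 0], [0, 0, 3, 0, 0, 0], [0, 0, 3, 0, 0, 0], [-0.2, -1, 2, 0, 0, 0], [-0.4, -2, 0, 0, 0, 0], [-0.5, -3.5, 0, 0, 0, 0], [-0.5, -3.8, 0, 0, 0, 0], [-0.6, -3.8, 0, 0, 0, 0], [-0.6, -3.8, 0, 0, 0, 0], [-0.6, -3.8, 0, 0, 0, 0], [-0.6, -3.8, 0, 0, 0, 0], [-0.6, -3.8, 0, 0, 0, 0]]]}}

```text
t: 44.18
tool_pos: [0.4768, 0.0656, 0.1553]
orientation: [-2.406, -2.02, 0.0]
force: [0.3, -0.1, -1.6]
opening: 0.0542
gripper_force: 14.9
```

Emit:
{"fn": "arm_command", "kwargs": {"deltas": [[[-0.6, -3.8, 0, 0, 0, 0], [-0.6, -3.8, 0, 0, 0, 0], [-0.6, -3.8, 0, 0, 0, 0], [-0.6, -3.8, 0, 0, 0, 0], [-0.6, -3.8, 0, 0, 0, 0], [-0.6, -3.8, 0, 0, 0, 0], [-0.5, -3.0, 0, 0, 0, 0], [0, -2.0, 0, 0, 0, 0], [0, 0, 0, 0, 0, 0], [0, 0, 0, 0, 0, 0]]]}}

```text
t: 45.02
tool_pos: [0.4362, -0.2116, 0.1553]
orientation: [-2.408, -2.016, 0.0]
force: [-0.4, 0.2, -2.4]
opening: 0.0543
gripper_force: 14.9
```

Emit:
{"fn": "arm_command", "kwargs": {"deltas": [[[-0.2, -1.7, -3, 0, 0, 0], [0, 0, -3, 0, 0, 0], [0, 0, -1.5, 0, 0, 0], [0, 0, -0.5, 0, 0, 0], [0, 0, 0, 0, 0, 0], [0, 0, 0, 0, 0, 0], [0, 0, 0, 0, 0, 0]]]}}

```text
t: 45.6
tool_pos: [0.436, -0.228, 0.0773]
orientation: [2.403, 2.019, 0.001]
force: [0.2, 0.6, -1.1]
opening: 0.0543
gripper_force: 14.9
```

Emit:
{"fn": "arm_command", "kwargs": {"deltas": [[[0, 0, -1, 0, 0, 0], [0, 0, -0.5, 0, 0, 0], [0, 0, -0.2, 0, 0, 0], [0, 0, 0, 0, 0, 0], [0, 0, 0, 0, 0, 0]]]}}

```text
t: 46.02
tool_pos: [0.4346, -0.2278, 0.0585]
orientation: [-2.406, -2.02, 0.0]
force: [-0.7, 0.7, -1.7]
opening: 0.0542
gripper_force: 14.9
```

Emit:
{"fn": "arm_command", "kwargs": {"deltas": [[[0.1, 0, -0.1, 0, 0, 0], [0, 0, 0, 0, 0, 0], [0, 0, 0, 0, 0, 0]]]}}

```text
t: 46.27
tool_pos: [0.4352, -0.228, 0.0584]
orientation: [-2.406, -2.019, 0.002]
force: [-7.9, 2.0, 9.3]
opening: 0.0542
gripper_force: 14.9
```

Emit:
{"fn": "arm_command", "kwargs": {"deltas": [[[0, 0, 0, 0, 0, 0], [0, 0, 0, 0, 0, 0], [0, 0, 0, 0, 0, 0], [0, 0, 0, 0, 0, 0], [0, 0, 0, 0, 0, 0], [0, 0, 2, 0, 0, 0], [0, 0, 3, 0, 0, 0], [0, 0, 3.5, 0, 0, 0], [0, 0, 4, 0, 0, 0], [0, 0, 4, 0, 0, 0], [0, 0, 4, 0, 0, 0], [0, 0, 4, 0, 0, 0]]], "gripper": 1}}

```text
t: 47.27
tool_pos: [0.4354, -0.2276, 0.3046]
orientation: [2.406, 2.02, 0.0]
force: [0.3, 0.5, 0.1]
opening: 0.0928
gripper_force: 0.0
```

Emit:
{"fn": "arm_command", "kwargs": {"deltas": [[[-0.5, 4, 0, 0, 0, 0], [-0.5, 4, 0, 0, 0, 0], [-0.5, 4, 0, 0, 0, 0], [-0.5, 4, 0, 0, 0, 0], [-0.5, 4, 0, 0, 0, 0], [-0.5, 4, 0, 0, 0, 0], [-0.5, 4, 0, 0, 0, 0], [0, 4, 0, 0, 0, 0], [0, 4, 0, 0, 0, 0], [0, 4, 0, 0, 0, 0], [0, 0, 0, 0, 0, 0], [0, 0, 0, 0, 0, 0]]]}}

```text
t: 48.27
tool_pos: [0.4001, 0.1741, 0.3023]
orientation: [-2.401, -2.026, 0.001]
force: [-0.0, -0.5, 0.1]
opening: 0.0928
gripper_force: 0.0
```

Run:
```python
from h import *
s=monitor.read_state(); print(s["t"],s["tool_pos"])
a=cv2.imread("pics/top0.png"); b=eyes.read_camera("top"); cv2.imwrite("pics/tend.png",b)
f=lambda i:cv2.resize(i[180:290,210:460],None,fx=2.7,fy=2.7,interpolation=cv2.INTER_CUBIC)
cv2.imwrite("pics/cmp.png",np.vstack([f(a),f(b)]))
```

```text
48.2667 [0.40005671 0.17412918 0.30233538]
```

View pics/cmp.png

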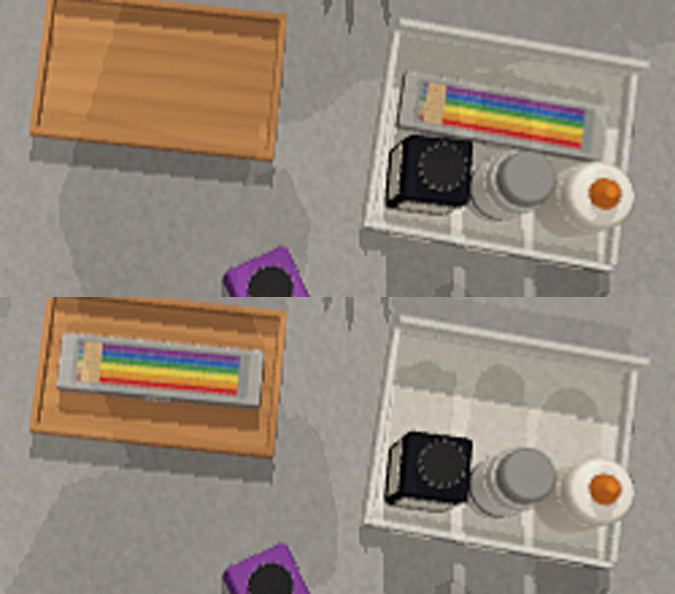

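Before and after match within about 1 px (ink, spray and glue caps), and the tin is flat in the order tray. Handing in.

```bash
python3 -c "
from plant import ticket
print(ticket.close_job())"
```

```text
the job is handed in; nothing more can be done
None
```

I handed the job in at about 48 s on the robot clock: the tin lies flat in the order tray, and glue bottle, ink bottle and spray can are back upright within about 2 mm of their original spots by the last top-camera picture; no verdict came back.

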